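# Hold the hidden bolt head of a sagging stop arm

### The arm

A 6-joint arm with a two-finger parallel gripper is mounted at the origin on the work surface. World frame = base frame: x ahead of the robot, y to its left, z up, the work surface at z = 0. Lengths are in m, angles in rad, forces in N, time in s.
With the tool pointing down it reaches from about 0.275 to 0.725 m from the base axis. Payload 5.6 kg.
Tool frame: the origin (TCP) lies at the very end of the fingers, on their centre line; the grasp point (between the pads) lies manip.grip_point_offset behind it (manip.grip_point_offset is the distance from the TCP to the grasp point, in m); z points along the fingers, y is the line along which they close (so a half turn about z gives the same grasp; the last joint's range is limited). The gripper opens to 85 mm and grips with 20 to 120 N. Pads are 22 mm wide; open, the fingers measure 114 mm over their backs; the gripper's body (76 mm by 85 mm) begins 54 mm behind the grasp point. The pads swing forward as they close: fully open they stand 13 mm farther back than shut.
Start: joints at [1.565, 0.255, 0.108, 0, -1.424, -0.285], TCP at [0.158, 0.527, 0.231] pointing down, gripper open.
Joint ranges: [-2.95, 2.95], [-1.21, 1.97], [-1.09, 1.5], [-2.87, 1.71], [-2.94, -0.07], [-3.05, 3.05]. Speed limits (rad/s): [2.57, 2.57, 3.14, 3.14, 3.14, 3.14].

### API

Orientations are given as a unit quaternion [w, x, y, z].
In Python, from station import manip gives the robot as it stands.
- The arm moves only by the tool drive_tool, never from a script. Its argument "moves" is a list of rows, each a list of 3 entries, a list of its own where there are three numbers: the closure, from -1 (fully open) to 1 (shut), then the shift along the tool's x, y, z in m, then the turn, a rotation vector about the tool's x, y, z in degrees. In form: [[gripper, [tx, ty, tz], [ax, ay, az]], ...]. A call has 1 to 8 rows; each row shifts and turns the commanded pose from where the row before left it, along the tool's axes as they then stand; what a row does not reach is not made up. A row lasts 1/12 s, in which the tool goes at most 41.7 mm and 7.16 degrees, less where a joint would pass 70% of its speed; a pose out of reach is approached as far as the arm can. A call with a gripper value outside its range is refused whole. The fingers move at their own pace and stop on an object; "squeeze" is the grip in N (left out, the last holds). Time passes only in rows, so rows that do not move let the fingers close. It gives the time, the measured TCP pose, the force, the opening and the grip force at its end, in the units of the state.
- manip.observe(): the state, without advancing time (a new reading comes with each control period).
- manip.camera(name): name is "scene" or "top"; returns a dict with "frame" (400x640x3 uint8, red, green, blue), "camera_matrix" (3x3 intrinsics, pixels), "rvec" (rotation vector, rad) and "tvec" (3), from world to camera coordinates, as OpenCV has them. Camera axes: x right, y down, z forward; pixel columns grow to the right and rows downward; lengths in m; the calibration is good to about 2 mm. A picture is of the moment at which its call begins. There is no depth.
- manip.job_done(): hands the job in; it is judged then, once.
The state is a dict: "time": time; "joint_positions": joint angles; "joint_vel": joint speeds; "tau": joint torques, N m; "ee_pos": TCP position; "orientation": TCP orientation; "force": force on the tool from outside, world axes, zero at the start; "ft_torque": the same for the moment, N m; "finger_gap": finger opening in m; "gripper_force": force on a finger pad.
Only numpy, scipy, OpenCV 4.12 (cv2) and the standard library are available. Lean on these libraries where they do the work, as an engineer would, in place of code of your own. Each camera call takes 0.05 s, during which the arm holds its last target. There are 200 camera calls.

### The job

The stop arm of the cut-off jig has sagged onto its wooden packer because its bolt is loose. Reach down into the narrow gap behind the steel bracket, firmly grip the square bolt head between the fingers by its flats, turn it until the stop arm is level, and finish while still gripping the head and keeping the bolt from turning, so that I can tighten the nut on the other side. Do not touch the stop arm itself, and leave the packer, glue bottle, spanner and offcut where they are.

Things in the scene. Friction and masses are not known exactly. Their poses are not given: they have to be found in the camera images.
- jig: Fixed cut-off jig. Origin on the bench top straight below the bolt head's middle; x runs along the bolt axis from head to nut, y along the bracket, z up. On a plywood base (170 x 110 x 20 mm) stand a timber block (34 mm thick, face at x = -24 mm) and, facing it, a steel bracket plate (6 mm thick, back at x = +24 mm).
- gap_top (a point): Middle of the gap's mouth, straight above the bolt head, axes as the jig. The gap between timber block and bracket plate is 48 mm wide along x, open above and at both ends in y. Block and plate are 90 mm wide along y and both reach 149 mm above the bench; the gap is free down to the base, 20 mm up.
- bolt_head (a point): Square steel bolt head in the gap, 26 x 26 mm across flats, 17 mm thick along the bolt axis. Origin at its middle, 125 mm above the bench, midway in the gap. x is the bolt axis (jig x); y and z are square to its flats and turn with the bolt: arm level = y level, z up. A round collar (20 mm diameter, 15 mm long) joins it to the plate. It turns only.
- bolt (a joint): Angle of bolt, head and stop arm about jig x, rad: 0 = arm level, negative = the arm's free end is down (starts at about -0.2 to -0.33). Stops at -0.45 and 0.45. The loose nut gives slight friction (0.03 N m); the arm's weight (0.06 to 0.11 N m) turns the bolt down again when let go.
- stop_arm_mid (a point): Middle of the stop arm: an aluminium bar 175 mm long, 24 mm high, 10 mm thick, fixed on the bolt in front of the bracket, 37 mm from the head's middle along x. It runs along its own y, from 15 mm behind the bolt axis to 160 mm beyond it; axes as the bolt head. Weighs about 0.12 kg.
- packer_mid (a point): Centre (half-way up) of the loose wooden packer, 50 x 50 mm and 78 mm tall, standing on the bench in front of the bracket, under the stop arm, which rests on it at the start. Level, the arm is 35 mm clear of it.
- glue_mid (a point): Centre (half-way up) of a closed glue bottle, 60 mm in diameter, 160 mm tall. Not needed.
- spanner_grip (a point): Handle of a spanner lying on the bench. Not needed.
- offcut_mid (a point): Centre of a timber offcut, 140 x 45 x 30 mm, lying on the bench. Not needed.

How it is judged:
By the outcome, as a careful person would: the job done as asked, in the order asked, and still so for the second after the job is handed in, while the arm keeps its last pose, push and grip.
It also fails if it takes over 32 s, if anything falls off the work surface, if the arm or the gripper's body presses on something with over 40 N, if the wrist force passes 120 N, or if a joint passes its speed limit or range.

## Working session

There is one attempt and no reset: what is moved stays moved. The work goes in short steps, Python scripts to look and compute and a tool call to move; the robot and the scene stay as the last step left them, time stands still between calls to the robot, and variables do not carry over. Pictures are saved under pics/ and viewed, at most 10 in all, crops included, and the job is handed in when it is done.

Besides the shell and the picture viewer there is one more tool, called after "Call:" as name(argument=value, ...), one argument or row to a line, values as JSON. drive_tool: Moves the arm, as the interface text tells. Its arguments: {"type":"object","properties":{"moves":{"type":"array","items":{"type":"array"}},"squeeze":{"type":"number"}},"required":["moves"]}

```bash
mkdir -p pics; ls
python3 - <<'E'
from station import manip
import cv2,numpy as np
print(manip.grip_point_offset); print(manip.observe())
for n in("scene","top"):
    c=manip.camera(n); cv2.imwrite(f"pics/{n}0.png",c["frame"][:,:,::-1]); np.savez(f"{n}.npz",K=c["camera_matrix"],r=c["rvec"],t=c["tvec"])
    R=cv2.Rodrigues(np.array(c["rvec"]))[0]; print(n,-R.T@np.array(c["tvec"]).ravel())
E
```

```text
pics
0.0187
{'time': 0.0, 'joint_positions': array([ 1.56460301e+00,  2.55736484e-01,  1.06930779e-01, -4.93626176e-04,
       -1.42388694e+00, -2.84599695e-01]), 'joint_vel': array([-8.61615091e-05, -4.26696051e-04, -8.39711910e-04, -1.24579012e-03,
       -1.79720956e-04, -4.83870158e-05]), 'tau': array([-4.21165860e-04, -3.86624014e+01,  2.37940067e+01,  5.36526471e+00,
       -6.04270390e-03,  7.41350981e-07]), 'ee_pos': array([0.15748647, 0.52642272, 0.23036927]), 'orientation': array([ 9.72860731e-04,  9.89442793e-01, -1.44920672e-01, -1.10197688e-04]), 'force': array([ 0.3852796 , -0.12140922, -0.21225957]), 'ft_torque': array([ 0.01347897, -0.00093647, -0.0014489 ]), 'gripper_force': 0.0, 'finger_gap': 0.08537805153284668}
scene [ 0.95999221 -0.37056796  1.12619625]
top [2.85816782e-01 1.09496261e-03 1.31494950e+00]
```

View pics/scene0.png

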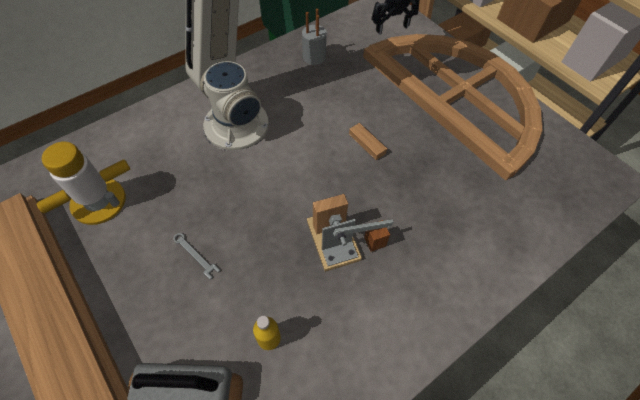

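View pics/top0.png

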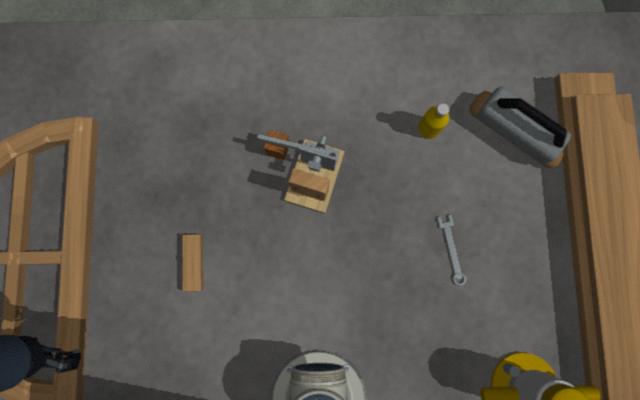

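The scene view shows the jig at about (340,235), and the top view shows it at (315,175). In the top view the arm bar runs from (260,137) to (335,157), and the block top is at (310,182). I'll enlarge both.

Run:
```python
import cv2,numpy as np
a=cv2.imread("pics/top0.png")[120:220,250:350]; b=cv2.imread("pics/scene0.png")[185:275,300:400]
f=lambda i,s:cv2.resize(i,None,fx=s,fy=s,interpolation=cv2.INTER_CUBIC)
A=f(a,4);B=f(b,4);B=cv2.copyMakeBorder(B,0,40,0,0,cv2.BORDER_CONSTANT)
cv2.imwrite("pics/crop0.png",np.hstack([A,B]))
for n in("top","scene"):
    d=np.load(n+".npz");print(d["K"].tolist(),d["r"].ravel(),d["t"].ravel())
```

```text
[[513.2962387850466, 0.0, 314.2818385728762], [0.0, 513.2962387850466, 189.52842665582972], [0.0, 0.0, 1.0]] [ 2.11206727 -2.14929821  0.18237302] [0.00988537 0.50683154 1.24651863]
[[427.2048921229573, 0.0, 319.6402135950688], [0.0, 427.2048921229573, 201.63431782481183], [0.0, 0.0, 1.0]] [ 2.35117645  1.18898398 -0.3154388 ] [-0.28697356 -0.27055991  1.47365775]
```

View pics/crop0.png

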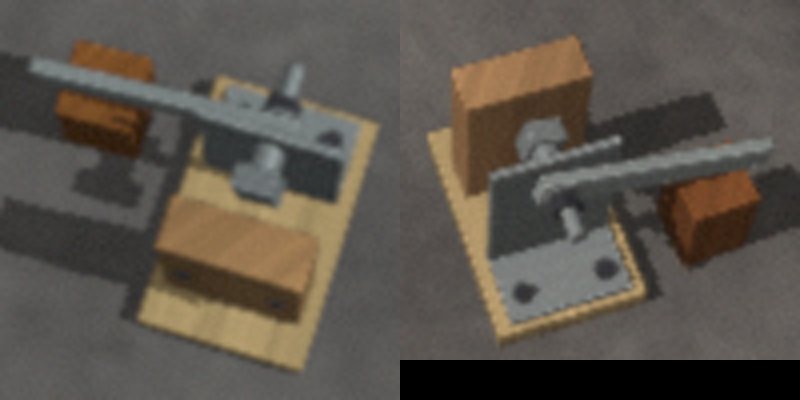

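The crop gives usable corners of the block top, plate top, base and arm tip, so I'll fit the jig pose to them.

```bash
cat > fit.py <<'E'
import cv2,numpy as np
from scipy.optimize import least_squares
C={n:np.load(n+".npz") for n in("top","scene")}
def proj(n,P): d=C[n]; return cv2.projectPoints(np.array(P,float),d["r"],d["t"],d["K"],None)[0][:,0]
def world(p,P):
    c,s=np.cos(p[2]),np.sin(p[2]); P=np.array(P,float); return np.c_[p[0]+c*P[:,0]-s*P[:,1],p[1]+s*P[:,0]+c*P[:,1],P[:,2]]
E
python3 - <<'E'
from fit import *
B=lambda x,y:[x,y,.149]
top=[(178,195,B(-.024,.045)),(318,236,B(-.024,-.045)),(155,244,B(-.058,.045)),(305,268,B(-.058,-.045))]
sc=[(452,70,B(-.058,-.045)),(575,38,B(-.058,.045)),(468,108,B(-.024,-.045)),(592,72,B(-.024,.045)),(488,175,B(.027,-.045)),(620,138,B(.027,.045))]
T=np.array([[250+a/4-.4,120+b/4-.4] for a,b,_ in top]); S=np.array([[300+(a-400)/4-.4,185+b/4-.4] for a,b,_ in sc])
tt=[250+32/4,120+65/4];ts=[300+370/4,185+145/4]
def res(p,full=False):
    rt=proj("top",world(p,[q[2] for q in top]))-T; rs=proj("scene",world(p,[q[2] for q in sc]))-S
    c,s=np.cos(p[3]),np.sin(p[3]); tip=world(p,[[.037,.16*c-.012*s,.125+.16*s+.012*c]])
    a=np.r_[proj("top",tip)-tt,proj("scene",tip)-ts]
    return (rt,rs,a) if full else np.r_[rt.ravel(),rs.ravel(),a.ravel()]
f=least_squares(res,[.5,0,-.2,-.25],loss="soft_l1"); print(f.x); [print(r.round(1)) for r in res(f.x,True)]
E
```

```text
[ 0.55108427 -0.00169822 -0.31581597 -0.29023613]
[[-0.7 -1.2]
 [ 1.4 -0.3]
 [ 0.7  0.3]
 [ 0.4  5.6]]
[[-0.3 -0.7]
 [ 0.6 -1.5]
 [-0.3  0.4]
 [ 0.7  0.3]
 [ 0.9 -0. ]
 [ 0.6 -0.3]]
[[ 0.7 -0.2]
 [ 0.  -0.3]]
```

```bash
cat > tgt.py <<'E'
from fit import *
from station import manip
from scipy.spatial.transform import Rotation as Ro
def tgt(p,phi,off,rise=0.,n=1,dx=0):
    """tool delta to grasp pose: grasp point `rise` back along tool z from head middle"""
    o=manip.observe(); R0=Ro.from_quat(np.roll(o["orientation"],-1))
    Rt=Ro.from_euler("z",p[2])*Ro.from_euler("x",phi)*Ro.from_matrix(np.diag([1,-1,-1]))
    G=world(p,[[dx,0,.125]])[0]; P=G+Rt.apply([0,0,off-rise])
    print("t",round(o["time"],2),"tcp",o["ee_pos"].round(4),"target",P.round(4))
    print("tool shift mm",(R0.inv().apply(P-o["ee_pos"])*1000).round(1),"turn deg",np.degrees((R0.inv()*Rt).as_rotvec()).round(2))
    print("force",o["force"].round(1),o["ft_torque"].round(2),"gap",round(o["finger_gap"],4),"grip",o["gripper_force"],"q",o["joint_positions"].round(2))
J=[.5511,-.0017,-.3158,-.2902]
E
python3 -c "
from tgt import *
tgt(J,J[3],manip.grip_point_offset,.12)"
```

```text
t 0.1 tcp [0.1575 0.5265 0.2305] target [0.5601 0.0259 0.2221]
tool shift mm [529.2 364.2   9.1] turn deg [-16.53  -0.21   1.42]
force [ 0.3  0.6 -0.7] [ 0.01  0.03 -0.02] gap 0.0852 grip 0.0 q [ 1.56  0.26  0.11 -0.   -1.42 -0.28]
```

Call:
drive_tool(
  moves=[
    [-1,[0.02,0.014,-0.005],[0,0,0]],
    [-1,[0.033,0.023,-0.004],[0,0,0]],
    [-1,[0.034,0.023,-0.004],[0,0,0]],
    [-1,[0.034,0.023,-0.004],[0,0,0]],
    [-1,[0.034,0.023,0],[0,0,0]],
    [-1,[0.034,0.023,0],[0,0,0]],
    [-1,[0.034,0.023,0],[0,0,0]],
    [-1,[0.034,0.023,0],[0,0,0]],
  ],
)

```text
time: 0.77
ee_pos: [0.3543, 0.2837, 0.2482]
orientation: [0.0, 0.989, -0.145, -0.0]
force: [1.0, 0.7, 0.3]
finger_gap: 0.0859
gripper_force: 0.0
```

Call:
drive_tool(
  moves=[
    [-1,[0.034,0.023,0],[0,0,0]],
    [-1,[0.034,0.023,0],[0,0,0]],
    [-1,[0.034,0.023,0],[0,0,0]],
    [-1,[0.034,0.023,0],[0,0,0]],
    [-1,[0.034,0.023,0],[0,0,0.5]],
    [-1,[0.034,0.023,0],[-4,0,0.5]],
    [-1,[0.034,0.023,0],[-5,0,0.4]],
    [-1,[0.02,0.013,0],[-6,0,0]],
  ],
)

```text
time: 1.43
ee_pos: [0.5513, 0.04, 0.2528]
orientation: [0.131, 0.979, -0.158, -0.02]
force: [-1.0, 0.1, -0.1]
finger_gap: 0.0856
gripper_force: 0.0
```

```bash
python3 -c "
from tgt import *
tgt(J,J[3],manip.grip_point_offset,.12)"
```

```text
t 1.43 tcp [0.5513 0.04   0.2528] target [0.5601 0.0259 0.2221]
tool shift mm [12.8  2.2 32.4] turn deg [-1.43 -0.06 -0.26]
force [-1.   0.1 -0.1] [ 0.81 -0.22 -0.04] gap 0.0856 grip 0.0 q [ 0.48  0.34  0.18  0.19 -1.6   0.76]
```

Call:
drive_tool(
  moves=[
    [-1,[0.006,0.002,0.016],[-1.4,0,0]],
    [-1,[0.006,0,0.016],[0,0,0]],
    [-1,[0,0,0],[0,0,0]],
    [-1,[0,0,0],[0,0,0]],
  ],
)

```text
time: 1.77
ee_pos: [0.5574, 0.0299, 0.2209]
orientation: [0.142, 0.977, -0.156, -0.023]
force: [0.4, -0.1, 1.8]
finger_gap: 0.0851
gripper_force: 0.0
```

Run:
```python
from tgt import *
tgt(J,J[3],manip.grip_point_offset,.12)
im=[]
for n,(r,c) in dict(top=(110,250),scene=(155,290)).items():
    f=manip.camera(n)["frame"][:,:,::-1]; cv2.imwrite(f"pics/{n}1.png",f); im.append(cv2.resize(f[r:r+120,c:c+120-20*0],(400,400),interpolation=cv2.INTER_CUBIC))
cv2.imwrite("pics/crop1.png",np.hstack(im))
```

```text
t 1.77 tcp [0.5574 0.0299 0.2209] target [0.5601 0.0259 0.2221]
tool shift mm [ 3.8  3.2 -0.3] turn deg [-0.12  0.05  0.02]
force [ 0.4 -0.1  1.8] [ 0.87 -0.25 -0.03] gap 0.0851 grip 0.0 q [ 0.47  0.37  0.13  0.2  -1.54  0.76]
```

View pics/crop1.png

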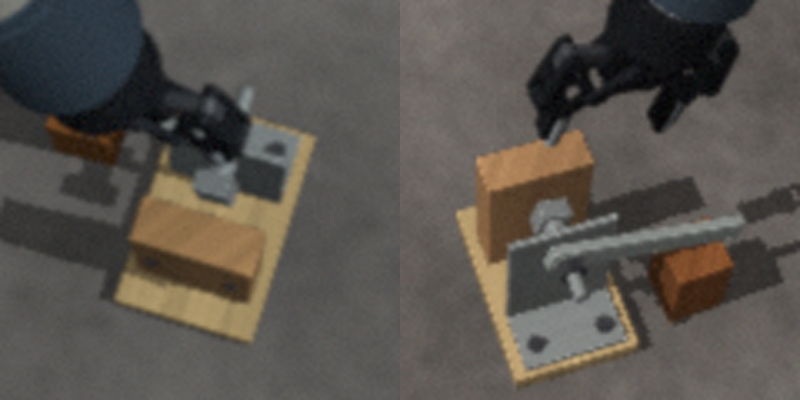

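The gripper is above the gap and tilted like the head, which is at about (215,185) in the top crop. The fit holds, so I'll descend.

Call:
drive_tool(
  moves=[
    [-1,[0.002,0.0015,0],[0,0,0]],
    [-1,[0.0015,0.0015,0],[0,0,0]],
    [-1,[0,0,0.015],[0,0,0]],
    [-1,[0,0,0.02],[0,0,0]],
    [-1,[0,0,0.02],[0,0,0]],
    [-1,[0,0,0.015],[0,0,0]],
    [-1,[0,0,0],[0,0,0]],
  ],
)

```text
time: 2.45
ee_pos: [0.5524, 0.0068, 0.1532]
orientation: [0.142, 0.977, -0.156, -0.024]
force: [0.5, -0.6, 0.2]
finger_gap: 0.0855
gripper_force: 0.0
```

Run:
```python
from tgt import *
tgt(J,J[3],manip.grip_point_offset,.0)
im=[]
for n,(r,c) in dict(top=(110,250),scene=(155,290)).items():
    f=manip.camera(n)["frame"][:,:,::-1]; cv2.imwrite(f"pics/{n}2.png",f); im.append(cv2.resize(f[r:r+120,c:c+120-20*0],(400,400),interpolation=cv2.INTER_CUBIC))
cv2.imwrite("pics/crop2.png",np.hstack(im))
```

```text
t 2.45 tcp [0.5524 0.0068 0.1532] target [ 0.5494 -0.0068  0.1071]
tool shift mm [ 1.6  0.1 48.1] turn deg [-0.11  0.17  0.03]
force [ 0.5 -0.6  0.2] [ 0.78 -0.22 -0.02] gap 0.0855 grip 0.0 q [ 0.43  0.38 -0.03  0.21 -1.36  0.76]
```

View pics/crop2.png

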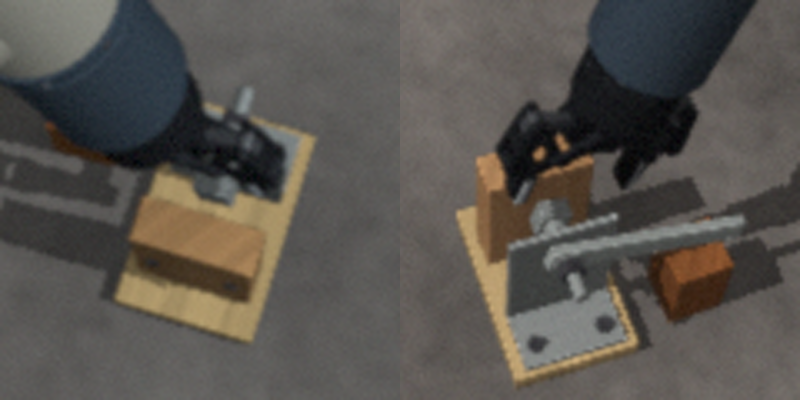

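The fingers straddle the head in line with the gap: the tips are at about (515,195) and (625,183) in the scene crop, and the head is at (550,215). I'll keep going down.

Call:
drive_tool(
  moves=[
    [-1,[0.0015,0,0.012],[0,0,0]],
    [-1,[0,0,0.012],[0,0,0]],
    [-1,[0,0,0.012],[0,0,0]],
    [-1,[0,0,0.01],[0,0,0]],
    [-1,[0,0,0],[0,0,0]],
    [-1,[0,0,0],[0,0,0]],
  ],
)

```text
time: 3.05
ee_pos: [0.5522, -0.0051, 0.112]
orientation: [0.141, 0.978, -0.155, -0.021]
force: [-0.5, 0.2, 0.6]
finger_gap: 0.0856
gripper_force: 0.0
```

Run:
```python
from tgt import *
tgt(J,J[3],manip.grip_point_offset,.0)
```

```text
t 3.05 tcp [ 0.5522 -0.0051  0.112 ] target [ 0.5494 -0.0068  0.1071]
tool shift mm [-2.2  1.   5.4] turn deg [-0.24 -0.13  0.02]
force [-0.5  0.2  0.6] [ 0.78 -0.29  0.03] gap 0.0856 grip 0.0 q [ 0.41  0.4  -0.11  0.22 -1.26  0.75]
```

Call:
drive_tool(
  moves=[
    [-1,[-0.001,0.001,0.005],[0,0,0]],
    [-1,[0,0,0],[0,0,0]],
    [0,[0,0,0],[0,0,0]],
    [0.1,[0,0,0],[0,0,0]],
    [0.2,[0,0,0],[0,0,0]],
    [0.3,[0,0,0],[0,0,0]],
  ],
  squeeze=30,
)

```text
time: 3.55
ee_pos: [0.5502, -0.0071, 0.107]
orientation: [0.141, 0.978, -0.155, -0.022]
force: [0.0, 0.4, -0.4]
finger_gap: 0.0388
gripper_force: 0.0
```

Run:
```python
from tgt import *
tgt(J,J[3],manip.grip_point_offset,.0)
```

```text
t 3.55 tcp [ 0.5502 -0.0071  0.107 ] target [ 0.5494 -0.0068  0.1071]
tool shift mm [-0.8  0.  -0.1] turn deg [-0.24 -0.09  0.02]
force [ 0.   0.4 -0.4] [ 0.82 -0.29 -0.01] gap 0.0388 grip 0.0 q [ 0.41  0.41 -0.12  0.23 -1.24  0.75]
```

Call:
drive_tool(
  moves=[
    [0.5,[0,0,0],[0,0,0]],
    [0.7,[0,0,0],[0,0,0]],
    [1,[0,0,0],[0,0,0]],
    [1,[0,0,0],[0,0,0]],
    [1,[0,0,0],[0,0,0]],
    [1,[0,0,0],[0,0,0]],
  ],
  squeeze=30,
)

```text
time: 4.05
ee_pos: [0.5504, -0.0065, 0.1069]
orientation: [0.14, 0.978, -0.155, -0.021]
force: [-0.6, 4.9, 1.4]
finger_gap: 0.0259
gripper_force: 29.8
```

Run:
```python
from tgt import *
tgt(J,J[3],manip.grip_point_offset,.0)
im=[]
for n,(r,c) in dict(top=(110,250),scene=(155,290)).items():
    f=manip.camera(n)["frame"][:,:,::-1]; cv2.imwrite(f"pics/{n}3.png",f); im.append(cv2.resize(f[r:r+120,c:c+120-20*0],(400,400),interpolation=cv2.INTER_CUBIC))
cv2.imwrite("pics/crop3.png",np.hstack(im))
```

```text
t 4.05 tcp [ 0.5504 -0.0065  0.1069] target [ 0.5494 -0.0068  0.1071]
tool shift mm [-0.8  0.6 -0. ] turn deg [-0.31 -0.11  0.02]
force [-0.6  4.9  1.4] [ 2.93 -0.09 -0.25] gap 0.0259 grip 29.78551436041016 q [ 0.41  0.41 -0.12  0.22 -1.24  0.75]
```

View pics/crop3.png

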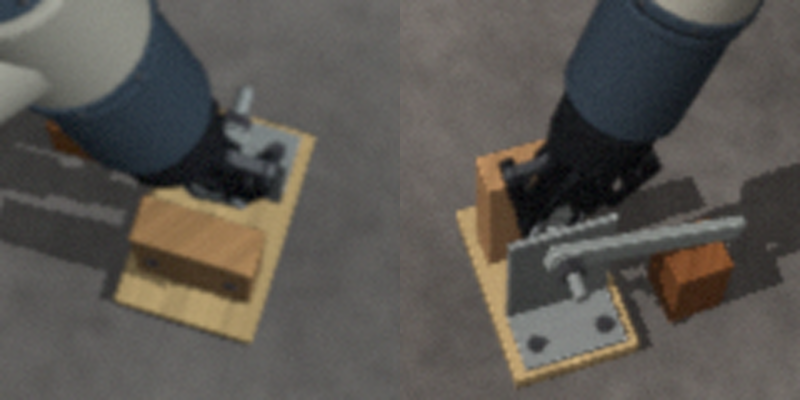

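The fingers hold the flats, with the gap at 25.9 mm for a 26 mm head. I'll ease the small side load, firm up the grip, then turn about the bolt axis.

Call:
drive_tool(
  moves=[
    [1,[0,-0.0005,0],[0,0,0]],
    [1,[0,0,0],[0,0,0]],
    [1,[0,0,0],[0,0,0]],
    [1,[0,0,0],[0,0,0]],
  ],
  squeeze=80,
)

```text
time: 4.48
ee_pos: [0.5504, -0.0065, 0.107]
orientation: [0.141, 0.978, -0.156, -0.021]
force: [-1.8, 3.6, 5.5]
finger_gap: 0.0252
gripper_force: 78.8
```

Call:
drive_tool(
  moves=[
    [1,[0,-0.0003,0],[1,0,0]],
    [1,[0,-0.00065,0],[2,0,0]],
    [1,[0,-0.00065,0],[2,0,0]],
    [1,[0,-0.00065,0],[2,0,0]],
    [1,[0,0,0],[0,0,0]],
    [1,[0,0,0],[0,0,0]],
  ],
)

```text
time: 4.98
ee_pos: [0.5511, -0.0044, 0.1065]
orientation: [0.081, 0.984, -0.157, -0.012]
force: [-0.9, 7.1, 5.9]
finger_gap: 0.0249
gripper_force: 80.6
```

Run:
```python
from tgt import *
tgt(J,0,manip.grip_point_offset,.0)
```

```text
t 4.98 tcp [ 0.5511 -0.0044  0.1065] target [ 0.5511 -0.0017  0.1063]
tool shift mm [-0.8 -2.5 -0.2] turn deg [ 9.36 -0.1   0.01]
force [-0.9  7.1  5.9] [ 2.42  0.31 -0.23] gap 0.0249 grip 80.58758854866028 q [ 0.36  0.37 -0.12  0.14 -1.18  0.83]
```

Call:
drive_tool(
  moves=[
    [1,[0,-0.0008,0],[2,0,0]],
    [1,[0,-0.0008,0],[2,0,0]],
    [1,[0,-0.0008,0],[2,0,0]],
    [1,[0,-0.0008,0],[2,0,0]],
    [1,[0,-0.0005,0],[1.3,0,0]],
    [1,[0,0,0],[0,0,0]],
    [1,[0,0,0],[0,0,0]],
    [1,[0,0,0],[0,0,0]],
  ],
)

```text
time: 5.65
ee_pos: [0.552, -0.0015, 0.1062]
orientation: [0.002, 0.988, -0.157, 0.0]
force: [-2.6, 4.2, 7.0]
finger_gap: 0.0248
gripper_force: 80.8
```

Run:
```python
from tgt import *
tgt(J,0,manip.grip_point_offset,.0)
im=[]
for n,(r,c) in dict(top=(110,250),scene=(155,290)).items():
    f=manip.camera(n)["frame"][:,:,::-1].copy(); cv2.imwrite(f"pics/{n}4.png",f)
    k=cv2.resize(f[r:r+120,c:c+120],(400,400),interpolation=cv2.INTER_CUBIC)
    for phi,col in ((0,(0,255,0)),):
        pts=[[.037+sx*.005,yy,.125+z] for sx in(1,-1) for yy in(.16,) for z in(.012,-.012)]
        for q in proj(n,world(J,pts)): cv2.circle(k,tuple(int(v) for v in ((q[0]-c+.5)*10/3,(q[1]-r+.5)*10/3)),1,col,-1)
    im.append(k)
cv2.imwrite("pics/crop4.png",np.hstack(im))
```

```text
t 5.65 tcp [ 0.552  -0.0015  0.1062] target [ 0.5511 -0.0017  0.1063]
tool shift mm [-0.8  0.4 -0.1] turn deg [ 0.21 -0.07  0.04]
force [-2.6  4.2  7. ] [ 1.1   0.57 -0.13] gap 0.0248 grip 80.77563643455505 q [ 0.28  0.33 -0.12  0.   -1.12  0.97]
```

View pics/crop4.png

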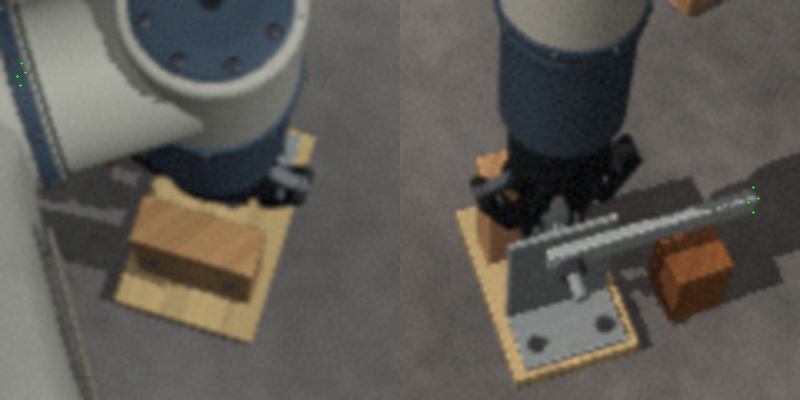

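The arm has lifted clear of the packer, with its tip at about (755,198) in the scene crop. I'll zoom in to check the angle.

Run:
```python
from tgt import *
f=cv2.imread("pics/scene4.png"); r,c,h,w,s=205,328,40,76,10
k=cv2.resize(f[r:r+h,c:c+w],None,fx=s,fy=s,interpolation=cv2.INTER_CUBIC)[:290]
def edges(phi):
    C_,S_=np.cos(phi),np.sin(phi)
    P=[[.037+x,y*C_-z*S_,.125+y*S_+z*C_] for x,z in((.005,.012),(-.005,.012),(.005,-.012)) for y in(-.015,.16)]
    return proj("scene",world(J,P))
def draw(im,phi,col):
    q=((edges(phi)-[c,r]+.5)*s).astype(int)
    for i in(0,2,4): cv2.line(im,tuple(map(int,q[i])),tuple(map(int,q[i+1])),col,1,cv2.LINE_AA)
k2=k.copy(); draw(k2,0,(0,255,0)); draw(k2,-.05,(0,0,255))
q=((proj("scene",world(J,[[x,y,.149] for x in(.024,.03) for y in(-.045,.045)]))-[c,r]+.5)*s).astype(int)
for i in(0,2): cv2.line(k2,tuple(map(int,q[i])),tuple(map(int,q[i+1])),(255,255,0),1)
print((edges(0)[1]-edges(-.05)[1]).round(2)); cv2.imwrite("pics/z4.png",np.vstack([k,k2]))
```

```text
[ 0.36 -1.43]
```

View pics/z4.png

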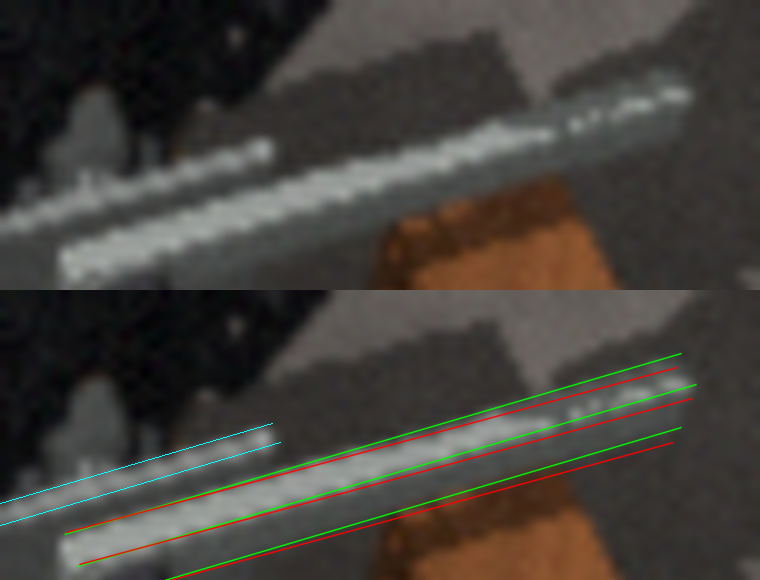

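Run:
```python
from tgt import *
g=np.mean([cv2.cvtColor(manip.camera("scene")["frame"],cv2.COLOR_RGB2GRAY).astype(float) for _ in range(6)],0)
def pr(phi,x,z,ys):
    C_,S_=np.cos(phi),np.sin(phi); return proj("scene",world(J,[[.037+x,y*C_-z*S_,.125+y*S_+z*C_] for y in ys]))
ys=np.linspace(.0,.1,200)
def meas(z,x):  # subpixel offset of edge from prediction at phi=0, along column
    q=pr(0,x,z,ys); cols=np.arange(int(q[0,0])+1,int(q[-1,0])); out=[]
    for c in cols:
        v0=np.interp(c,q[:,0],q[:,1]); v=np.arange(v0-2.5,v0+2.5,.05); p=cv2.remap(g.astype(np.float32),np.full((1,len(v)),c,np.float32),v[None].astype(np.float32),cv2.INTER_LINEAR)[0]
        d=np.abs(np.gradient(cv2.GaussianBlur(p[None],(0,0),8)[0])); d[np.abs(v-v0)>1.5]=0; out.append((d*(v-v0)).sum()/d.sum() if 0 else v[d.argmax()]-v0)
    return cols,np.array(out)
for z,x in((.012,.005),(.012,-.005),(-.012,.005)):
    c,o=meas(z,x); m=np.abs(o-np.median(o))<.7; a=np.polyfit(c[m],o[m],1)
    qa=pr(0,x,z,[0,.1]); qb=pr(-.05,x,z,[0,.1]); s=lambda q:(q[1,1]-q[0,1])/(q[1,0]-q[0,0])
    print(x,z,"off",np.median(o).round(2),"slope",a[0].round(4),"phi",round(a[0]/(s(qb)-s(qa))*-.05,4),m.mean())
```

```text
0.005 0.012 off 0.2 slope -0.0101 phi 0.0214 0.9714285714285714
-0.005 0.012 off 0.4 slope 0.0177 phi -0.0369 0.9705882352941176
0.005 -0.012 off -0.07 slope -0.0052 phi 0.0112 0.6764705882352942
```

The edge slopes average out near 0 rad, and the finger tilt is within 0.2° of vertical. The grip is steady at 80 N and the outside forces are small, so I'm handing it in.

Run:
```python
from station import manip
o=manip.observe(); print(o["time"],o["force"],o["gripper_force"],o["finger_gap"]); print(manip.job_done())
```

```text
6.05 [-1.64946416  3.48714385  6.53015583] 80.7894515991211 0.02493782656628598
the job is handed in; nothing more can be done
None
```

I gripped the bolt head by its flats at about 80 N, turned it until the stop arm was level (about ±0.02 rad from the camera and finger tilt), and handed the job in at 6 s with the arm still holding it.

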